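# Lock the terminal box cover with its quarter-turn stud

### The job

On the sounder assembly line, the cover of the grey terminal box still lacks one of its two quarter-turn studs. Take the stud with the wing grip out of the black rack, line its foot up with the empty slot in the cover, push it fully home until its flange sits on the cover, then give it a quarter turn so that it locks, like the stud already fitted, and let go. Leave the round-headed thumbscrew in its place in the rack.

Things in the scene. Friction and masses are not known exactly. Their poses are not given: they have to be found in the camera images.
- stud: Loose steel stud, 67 mm tall, 120 g, upright in a rack pocket, any yaw. Origin: centre of foot's underside; z up, x along foot and wing; half turns alike. From z = 0: foot bar 36 (x) x 10 (y) mm, 14 high, its lowest 6 mm a nose 30 x 6; shaft dia 10 to z = 28; flange dia 56, z 28 to 33; wing grip above. In the rack its flange rests on the rack's top, 34 mm above the table.
- wing (a point): Point in the stud's wing grip, 56 mm above the stud's origin (11 mm below the wing's top, 23 mm above the flange's top); same axes as the stud. The wing is an upright plate 44 mm long (x), 12 mm thick (y) and 34 mm high; grip it across its thickness.
- slot (a point): Slot centre on the top face of the fixed box's level cover, 64 mm above the table; x along the slot, z up. Slot 46 (x) x 20 mm through the 8 mm cover, hollow below. The foot passes with stud x along slot x (to 15 degrees). Home: flange on cover, stud origin 28 mm below this; there it turns freely either way, no stop. Across the slot it is locked. Fitted stud: fixed, 136 mm off to -y.
- thumbscrew: Loose steel thumbscrew, stays in the other pocket of the fixed black rack (90 x 240 mm, 34 mm high; round pockets 120 mm apart; which of the two pockets holds it varies). Flange like the stud's but a round head of 34 mm diameter, 33 to 63 mm above its origin. Origin: centre of the shank's underside, z up.
Mind the look-alikes: they are no part of the job. What is shaped like the stud but blue or orange is not meant.

How it is judged:
On the way:
1. the stud, lined up with the slot, is pushed in through it (z of stud in the frame of slot below -0.02 m and horizontal distance between stud and slot below 0.015 m and angle between stud's own z axis and vertical below 0.17 rad and angle between the x axis of stud and the x axis of slot, either way round below 0.5 rad), for 0.1 s.
At the end, for the whole second after the job is handed in: The stud sits in the slot with its origin at least 24 mm below the cover's top face (28 mm is fully home) and within 15 mm of the slot's centre, upright within 10 degrees, its wing turned at least 60 degrees away from the slot's length (90 is a full quarter turn), released and at rest (z of stud in the frame of slot below -0.024 m and horizontal distance between stud and slot below 0.015 m and angle between stud's own z axis and vertical below 0.17 rad and angle between the x axis of stud and the x axis of slot, either way round above 1.05 rad and linear speed of stud below 0.02 m/s and angular speed of stud below 0.2 rad/s); the robot touches nothing.
It fails at once if the thumbscrew is moved more than 30 mm from its place (distance of thumbscrew from where it was at the start of the episode above 0.03 m).
It also fails if it takes over 43 s, if anything falls off the work surface, if the arm or the gripper's body presses on something with over 40 N, if the wrist force passes 120 N, or if a joint passes its speed limit or range.

### The arm

A 6-joint arm with a two-finger parallel gripper is mounted at the origin on the work surface. World frame = base frame: x ahead of the robot, y to its left, z up, the work surface at z = 0. Lengths are in m, angles in rad, forces in N, time in s.
With the tool pointing down it reaches from about 0.275 to 0.775 m from the base axis. Payload 14.6 kg.
Tool frame: the origin (TCP) lies at the very end of the fingers, on their centre line; the grasp point (between the pads) lies 19 mm behind it; z points along the fingers, y is the direction in which the jaws open and shut (so a half turn about z gives the same grasp; the last joint's range is limited). The gripper opens to 85 mm and grips with 20 to 120 N. Pads are 22 mm wide; open, the fingers measure 114 mm over their backs; the gripper's body (76 mm by 85 mm) begins 54 mm behind the grasp point. The pads swing forward as they close: fully open they stand 13 mm farther back than shut.
Start: joints at [-1.338, 0.263, -0.048, 1.259, 0, 1.415], TCP at [0.199, -0.486, 0.231] pointing down, gripper open.
Joint ranges: [-2.65, 2.65], [-0.89, 1.7], [-1.18, 1.37], [-2.13, 2.11], [-1.35, 1.29], [-3.14, 3.14]. Speed limits (rad/s): [1.89, 1.89, 2.57, 2.79, 3.14, 3.14].

### API

Orientations are given as a rotation vector (axis times angle).
In Python, from bench import r gives the robot as it stands. The module is installed in compiled form; this text tells all that it offers.
- The arm moves only by the tool arm_command, never from a script. Its argument "increments" is a list of rows, each a list of 7 numbers: the shift along the tool's x, y, z in mm, then the turn, a rotation vector about the tool's x, y, z in rad, then the closure, from -1 (fully open) to 1 (shut), so that 0 is half open. In form: [[tx, ty, tz, rx, ry, rz, gripper], ...]. A call has 1 to 20 rows; each row shifts and turns the commanded pose from where the row before left it, along the tool's axes as they then stand; what a row does not reach is not made up. A row lasts 1/10 s, in which the tool goes at most 50 mm and 8.59 degrees, less where a joint would pass 70% of its speed; a pose out of reach is approached as far as the arm can. A call is refused whole if a number of a shift passes 50 or a number of a turn 0.15, either way. A call with a gripper value outside its range is refused whole. The fingers move at their own pace and stop on an object; "squeeze" is the grip in N (left out, the last holds). Time passes only in rows, so rows that do not move let the fingers close. It gives the time, the measured TCP pose, the force and the opening at its end, in the units of the state.
- r.read_state(): the state, without advancing time (a new reading comes with each control period).
- r.grab_frame(name): name is "side" or "top" or "wrist"; returns the picture (384x512x3 uint8, red, green, blue); there is no depth.
- r.calibration(name): a dict with "camera_matrix" (3x3 intrinsics, pixels), "D" ([k1, k2, p1, p2, k3] as OpenCV has them; the pictures are not rectified), "view" (4x4, takes a point from world to camera coordinates). Camera axes: x right, y up, looking along -z (the intrinsics and any distortion apply to the point x, -y, -z); pixel columns grow to the right and rows downward; lengths in m; the calibration is good to about 2 mm. A picture is of the moment at which its call begins: read the wrist's pose just before it. calibration takes no time and is no camera call; for the wrist camera it gives the pose at the moment of the call.
- r.job_done(): hands the job in, once; it reports no verdict.
The state is a dict: "time_s": time; "joint_pos": joint angles; "dq": joint speeds; "effort": joint torques, N m; "eef_pos": TCP position; "orientation": TCP orientation; "wrist_force": force on the tool from outside, world axes, zero at the start; "ft_torque": the same for the moment, N m; "width": finger opening in m.
Only numpy, scipy, OpenCV 4.12 (cv2) and the standard library are available. Lean on these libraries where they do the work, as an engineer would, in place of code of your own. Each camera call takes 0.05 s, during which the arm holds its last target. There are 200 camera calls.

## Working session

There is one attempt and no reset: what is moved stays moved. The work goes in short steps, Python scripts to look and compute and a tool call to move; the robot and the scene stay as the last step left them, time stands still between calls to the robot, and variables do not carry over. Pictures are saved under pics/ and viewed, about 8 in all and at most 12, crops included, and the job is handed in when it is done.

Besides the shell and the picture viewer there is one more tool, called after "Request:" as a command line: name --pt "numbers of a row" for each row, then --argument value for the rest. arm_command: Moves the arm, as the interface text tells. Its arguments: {"type":"object","properties":{"increments":{"type":"array","items":{"type":"array","items":{"type":"number"}}},"squeeze":{"type":"number"}},"required":["increments"]}

```bash
mkdir -p pics
cat > h.py <<'E'
import numpy as np, cv2
from bench import r
def grab(n,f):
    c=r.calibration(n); im=r.grab_frame(n); cv2.imwrite('pics/'+f,im[:,:,::-1]); np.savez('pics/'+f+'.npz',K=c['camera_matrix'],D=c['D'],V=c['view']); return im
def ray(f,uv):
    z=np.load('pics/'+f+'.npz'); p=cv2.undistortPoints(np.array([[uv]],float),np.array(z['K'],float),np.array(z['D'],float))[0,0]
    V=np.array(z['V']); d=V[:3,:3].T@np.array([p[0],-p[1],-1]); return -V[:3,:3].T@V[:3,3], d
def onz(f,uv,z):
    o,d=ray(f,uv); return o+d*(z-o[2])/d[2]
def tri(a,b):
    A=np.zeros((3,3));y=np.zeros(3);R=[]
    for f,uv in (a,b):
        o,d=ray(f,uv); d=d/np.linalg.norm(d); P=np.eye(3)-np.outer(d,d); A+=P; y+=P@o; R.append((P,o))
    x=np.linalg.solve(A,y); return x,[np.linalg.norm(P@(x-o)) for P,o in R]
E
python3 - <<'E'
from h import *
a=grab('top','t0.png');b=grab('side','s0.png')
c=grab('wrist','w0.png')
print(r.read_state())
E
```

```text
{'time_s': 0.15, 'joint_pos': array([-1.33832042e+00,  2.63430102e-01, -4.88030158e-02,  1.25940071e+00,
       -1.66735811e-06,  1.41547547e+00]), 'dq': array([ 5.73882111e-04, -4.86187313e-04,  1.73347029e-03,  5.28646728e-04,
       -4.77186741e-05, -5.18224246e-04]), 'effort': array([ 1.14091072e-03, -6.37826586e+01,  3.84647906e+01,  1.05891612e-02,
       -2.43216527e-04, -2.07027091e-05]), 'eef_pos': array([ 0.19846253, -0.48580821,  0.23092237]), 'orientation': array([-3.08189974e+00, -6.05178673e-01,  5.33410310e-05]), 'wrist_force': array([-0.4806552 , -0.79473848,  0.19967975]), 'ft_torque': array([-0.02836039,  0.01084131, -0.01035818]), 'width': 0.08526141974189479}
```

View pics/t0.png

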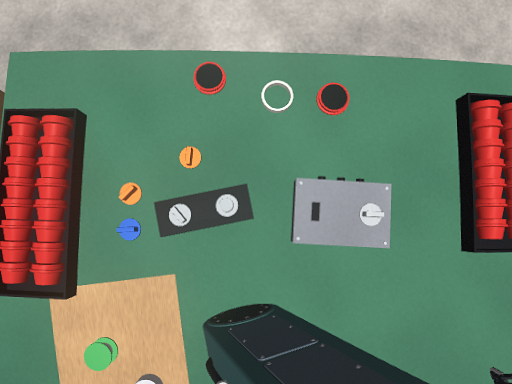

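View pics/s0.png

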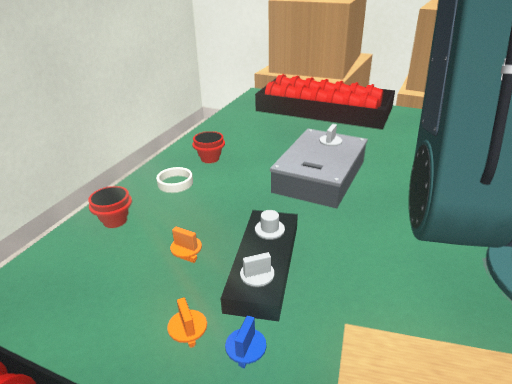

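Top view: the only loose grey wing stud is in the rack at about (180,215). Possible confusions are the round thumbscrew (227,205), the fitted stud on the box (371,214), the orange ones (190,157) and (130,194), and the blue one (128,229). I choose (180,215). The empty slot is at (315,211). One close crop of both views will confirm the choice.

Run:
```python
from h import *
t=cv2.imread('pics/t0.png');s=cv2.imread('pics/s0.png')
f=lambda im,x,y,w,h,k:cv2.resize(im[y:y+h,x:x+w],None,fx=k,fy=k,interpolation=cv2.INTER_CUBIC)
a=f(t,150,180,100,70,4);b=f(t,290,175,100,70,4);c=f(s,230,200,100,70,4);d=f(s,290,130,100,70,4)
cv2.imwrite('pics/c1.png',np.vstack([np.hstack([a,b]),np.hstack([c,d])]))
# masks: light blobs and slot
for n,im in (('t',t),('s',s)):
    m=cv2.inRange(cv2.cvtColor(im,cv2.COLOR_BGR2HSV),(0,0,165),(180,40,255))
    k,_,st,ce=cv2.connectedComponentsWithStats(m)
    print(n,[(st[i].tolist(),ce[i].round(1).tolist()) for i in range(1,k) if 60<st[i,4]<1500])
for uv,z in (((180,215),.039),((227,205),.039),((315.5,211.5),.064),((371,214),.069)): print(uv,onz('t0.png',uv,z))
```

```text
t [([0, 53, 9, 38, 234], [3.0, 70.4]), ([261, 80, 33, 31, 244], [276.8, 94.7]), ([216, 195, 22, 22, 371], [226.5, 205.1]), ([169, 204, 22, 22, 349], [179.3, 214.4])]
s [([156, 167, 37, 26, 642], [174.1, 179.5]), ([255, 210, 30, 29, 542], [269.7, 225.1]), ([240, 252, 34, 34, 868], [257.3, 269.6])]
(180, 215) [0.49485932 0.22534259 0.039     ]
(227, 205) [0.52213402 0.10835417 0.039     ]
(315.5, 211.5) [ 0.50869618 -0.1096047   0.064     ]
(371, 214) [ 0.50450673 -0.24635026  0.069     ]
```

View pics/c1.png

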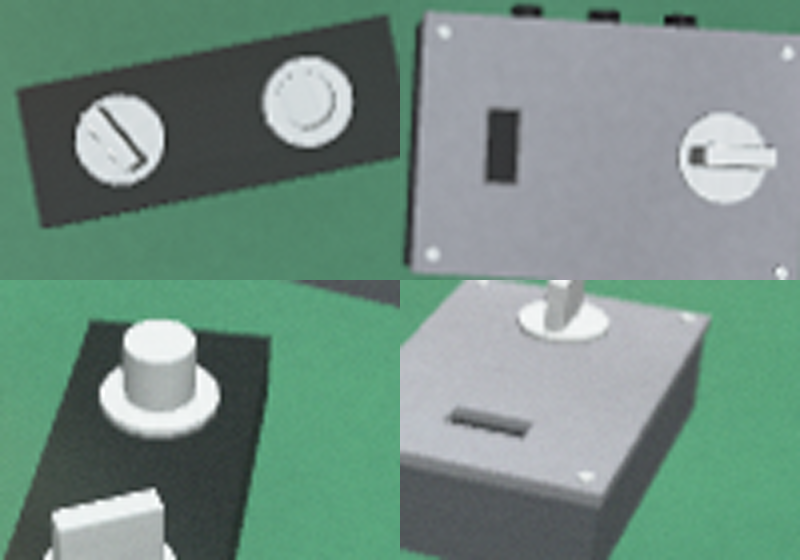

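The crop confirms the wing stud in the rack (flange centre at top (180,214.7)), the thumbscrew in the other pocket, and the empty slot at top (315.4,211.5). The slot's length runs along image-vertical, about world x.

```bash
cat >> h.py <<'E'
from scipy.spatial.transform import Rotation as Ro
def to(p,yawdeg):
    "tool-frame shift mm and total rz to reach p, pointing down, tool x at yaw"
    s=r.read_state(); R=Ro.from_rotvec(s['orientation']); y=np.radians(yawdeg)
    T=Ro.from_euler('z',y)*Ro.from_euler('x',np.pi)
    print('t',s['time_s'],'shift mm',(R.inv().apply(np.array(p)-s['eef_pos'])*1e3).round(1),'rotvec',(R.inv()*T).as_rotvec().round(3),'q6',s['joint_pos'][5].round(2))
E
python3 - <<'E'
from h import *
print('slot',tri(('t0.png',(315.4,211.5)),('s0.png',(312.4,165.4))))
print('flange',tri(('t0.png',(179.6,214.4)),('s0.png',(257.3,273.5))))
z=np.load('pics/w0.png.npz');V=z['V'];s=r.read_state();R=Ro.from_rotvec(s['orientation'])
c=-V[:3,:3].T@V[:3,3];print('cam in tool',R.inv().apply(c-s['eef_pos']),'look',R.inv().apply(V[:3,:3].T@[0,0,-1]),z['K'].round(0).tolist())
a=onz('t0.png',(150+100/4,180+107/4),.04);b=onz('t0.png',(150+145/4,180+160/4),.04);d=a-b;print('wing yaw',np.degrees(np.arctan2(d[1],d[0])))
a=onz('t0.png',(312.3,202),.064);b=onz('t0.png',(311.4,221),.064);d=a-b;print('slot yaw',np.degrees(np.arctan2(d[1],d[0])))
to((.495,.225,.231),40)
E
```

```text
slot (array([ 0.50783566, -0.11023287,  0.06076216]), [np.float64(0.0010341485790543736), np.float64(0.0010341485790544155)])
flange (array([0.49508501, 0.22666807, 0.03484653]), [np.float64(0.0014572969160214304), np.float64(0.001457296916021496)])
cam in tool [ 0.07512531 -0.00048271 -0.14212281] look [-2.92952850e-01 -4.60652031e-04  9.56126778e-01] [[265.0, 0.0, 255.0], [0.0, 265.0, 190.0], [0.0, 0.0, 1.0]]
wing yaw 42.04960656088701
slot yaw -2.463234346419807
t 0.15 shift mm [ 5.433e+02 -5.459e+02  4.000e-01] rotvec [-0.001 -0.    -0.31 ] q6 1.42
```

Request:
arm_command --pt "28 -28 0 0 0 0 -1" --pt "28 -28 0 0 0 0 -1" --pt "28 -28 0 0 0 0 -1" --pt "28 -28 0 0 0 0 -1" --pt "28 -28 0 0 0 0 -1" --pt "28 -28 0 0 0 0 -1" --pt "28 -28 0 0 0 0 -1" --pt "28 -28 0 0 0 0 -1" --pt "28 -28 0 0 0 0 -1" --pt "28 -28 0 0 0 0 -1" --pt "28 -28 0 0 0 0 -1" --pt "28 -28 0 0 0 0 -1" --pt "28 -28 0 0 0 0 -1" --pt "28 -28 0 0 0 0 -1" --pt "28 -28 0 0 0 0 -1" --pt "28 -28 0 0 0 0 -1" --pt "28 -28 0 0 0 0 -1" --pt "28 -28 0 0 0 0 -1" --pt "20 -20 0 0 0 -0.15 -1" --pt "0 0 0 0 0 -0.15 -1"

```text
time_s: 2.15
eef_pos: [0.4862, 0.1999, 0.2305]
orientation: [-2.953, -1.072, 0.001]
wrist_force: [-0.4, -0.9, -0.5]
width: 0.0852
```

Run:
```python
from h import *
to((.495,.225,.231),42)
grab('wrist','w1.png')
print(r.read_state()['eef_pos'],r.read_state()['joint_pos'].round(2))
im=cv2.imread('pics/w1.png');cv2.imwrite('pics/w1v.png',cv2.resize(im,(768,576)))
```

```text
t 2.15 shift mm [ 22.8 -13.6  -0.5] rotvec [-0.001  0.    -0.037] q6 2.68
[0.48565273 0.1986901  0.23062432] [ 0.23  0.26 -0.05  1.26  0.    2.67]
```

View pics/w1v.png

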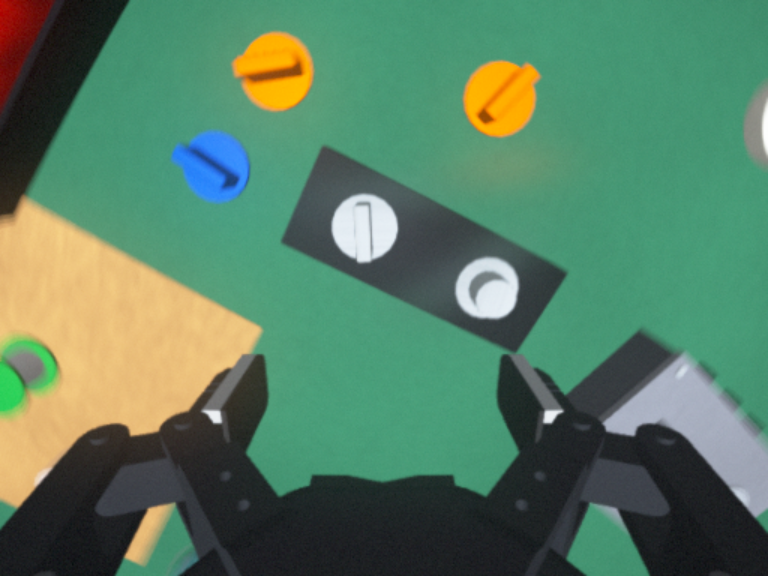

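Wrist view (768x576 scale): the grey wing stud is at (364,228) with its wing nearly image-vertical, so the yaw is about right. The thumbscrew is at (487,288), and orange and blue look-alikes are beyond.

```bash
cat >> h.py <<'E'
def flange(f,uv,z,thr=110,R=60):
    im=cv2.imread('pics/'+f);h=cv2.cvtColor(im,cv2.COLOR_BGR2HSV);m=((h[:,:,2]>thr)&(h[:,:,1]<50)).astype(np.uint8)
    cs=cv2.findContours(m,cv2.RETR_EXTERNAL,cv2.CHAIN_APPROX_NONE)[0]
    c=[c for c in cs if cv2.pointPolygonTest(cv2.convexHull(c),uv,False)>=0 and len(c)<800][0]
    P=np.array([onz(f,p[0]+0.,z)[:2] for p in c],np.float32)
    e=cv2.fitEllipse(P); return np.array(e[0]),np.array(e[1])
E
python3 - <<'E'
from h import *
f='w1.png'
print(flange(f,(242.7,152),.039))
for (u,v) in ((364.5,204),(363,262)): print(onz(f,((u+.5)/1.5-.5,(v+.5)/1.5-.5),.073))
im=cv2.imread('pics/w1.png')[120:190,205:285]
cv2.imwrite('pics/w1c.png',cv2.resize(im,None,fx=8,fy=8,interpolation=cv2.INTER_CUBIC))
E
```

```text
(array([0.49416769, 0.22680183]), array([0.05530183, 0.05775693]))
[0.51304601 0.24008815 0.073     ]
[0.47793619 0.21297112 0.073     ]
```

View pics/w1c.png

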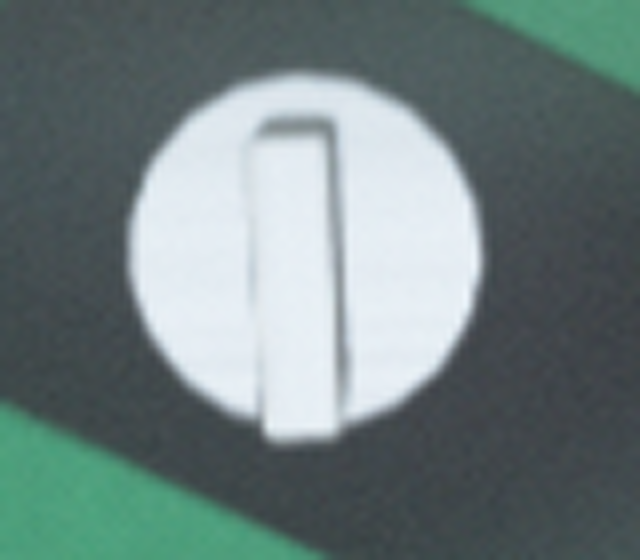

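Run:
```python
from h import *
f='w1.png';q=lambda x,y:(205+(x+.5)/8-.5,120+(y+.5)/8-.5)
a,b=onz(f,q(292,137),.073),onz(f,q(301.5,439),.073);d=a-b
print('wing top c',(a+b)/2,'len',np.linalg.norm(d),'yaw',np.degrees(np.arctan2(d[1],d[0])))
print('tri',tri((f,q(297,288)),('s0.png',(256.5,256))))
c=((a+b)/2)[:2]
print(r.read_state()['eef_pos']);to((.4945,.2265,.12),41)
```

```text
wing top c [0.49467722 0.22682838 0.073     ] len 0.043321423414328764 yaw 40.89792480288001
tri (array([0.49450558, 0.22676485, 0.07216337]), [np.float64(0.00044736279475277187), np.float64(0.0004473627947527595)])
[0.48565273 0.1986901  0.23062432]
t 2.2 shift mm [ 24.9 -15.4 110.6] rotvec [-0.     0.001 -0.01 ] q6 2.67
```

Two views agree (residual 0.4 mm): wing-top centre (0.4945, 0.2268, 0.072), expected z 0.073; length 43.3 mm (44), yaw 40.9°. Descending to grasp.

Request:
arm_command --pt "25 -15.5 10 0 0 -0.01 -1" --pt "0 0 45 0 0 0 -1" --pt "0 0 45 0 0 0 -1" --pt "0 0 45 0 0 0 -1" --pt "0 0 30 0 0 0 -1" --pt "0 0 10 0 0 0 -1" --pt "0 0 0 0 0 0 -1" --pt "0 0 0 0 0 0 -1"

```text
time_s: 3.0
eef_pos: [0.4958, 0.2251, 0.0477]
orientation: [2.953, 1.072, 0.003]
wrist_force: [0.4, -0.2, -0.0]
width: 0.0853
```

Run:
```python
from h import *
to((.4945,.2268,.046),41)
```

```text
t 3.0 shift mm [ 0.1 -2.1  1.7] rotvec [ 0.001 -0.002 -0.019] q6 2.72
```

Request:
arm_command --pt "0 -2 1.5 0 0 -0.018 -1" --pt "0 0 0 0 0 0 1" --pt "0 0 0 0 0 0 1" --pt "0 0 0 0 0 0 1" --pt "0 0 0 0 0 0 1" --pt "0 0 0 0 0 0 1" --pt "0 0 0 0 0 0 1" --pt "0 0 0 0 0 0 1" --pt "0 0 0 0 0 0 1" --squeeze 80

```text
time_s: 3.9
eef_pos: [0.4937, 0.2266, 0.045]
orientation: [-2.943, -1.1, -0.0]
wrist_force: [-1.8, 0.4, 5.2]
width: 0.0105
```

Request:
arm_command --pt "0 0 -10 0 0 0 1" --pt "0 0 -25 0 0 0 1" --pt "0 0 -35 0 0 0 1" --pt "0 0 -30 0 0 0 1" --pt "0 0 -15 0 0 0 1" --pt "0 0 0 0 0 0 1"

```text
time_s: 4.5
eef_pos: [0.4946, 0.2269, 0.1621]
orientation: [2.942, 1.1, 0.006]
wrist_force: [0.9, -0.3, -2.7]
width: 0.0103
```

Run:
```python
from h import *
print(r.read_state()['width'])
to((.508,-.110,.16),-2.5)
to((.508,-.06,.16),-2.5)
```

```text
0.010306414314059138
t 4.5 shift mm [-211.   263.     1.8] rotvec [ 0.    -0.004  0.759] q6 2.71
t 4.5 shift mm [-178.2  225.3    1.9] rotvec [ 0.    -0.004  0.759] q6 2.71
```

Request:
arm_command --pt "-15 12 0 0 0 0 1" --pt "-26 22 0 0 0 0 1" --pt "-26 22 0 0 0 0 1" --pt "-26 22 0 0 0 0 1" --pt "-26 22 0 0 0 0 1" --pt "-26 22 0 0 0 0 1" --pt "-26 22 0 0 0 0 1" --pt "-26 22 0 0 0 0 1" --pt "-26 22 0 0 0 0 1" --pt "-26 22 0 0 0 0 1" --pt "-13 9 0 0 0 0 1" --pt "0 0 0 0 0 0.13 1" --pt "0 0 0 0 0 0.13 1" --pt "0 0 0 0 0 0.13 1" --pt "0 0 0 0 0 0.13 1" --pt "0 0 0 0 0 0.13 1" --pt "0 0 0 0 0 0.11 1" --pt "0 0 0 0 0 0 1" --pt "0 0 0 0 0 0 1"

```text
time_s: 6.4
eef_pos: [0.4393, -0.1104, 0.1592]
orientation: [-3.141, 0.064, 0.001]
wrist_force: [-0.3, 0.1, -1.8]
width: 0.0107
```

Run:
```python
from h import *
to((.508,-.110,.16),-2.5)
grab('wrist','w2.png');s=r.read_state();print(s['eef_pos'],s['width'],s['joint_pos'].round(2))
im=cv2.imread('pics/w2.png');cv2.imwrite('pics/w2v.png',cv2.resize(im,(768,576)))
```

```text
t 6.4 shift mm [68.6 -3.3 -0.8] rotvec [-0.     0.001  0.003] q6 2.76
[ 0.43943017 -0.11047213  0.15939331] 0.010581913841213382 [-0.43  0.18 -0.36  1.03  0.    2.76]
```

View pics/w2v.png

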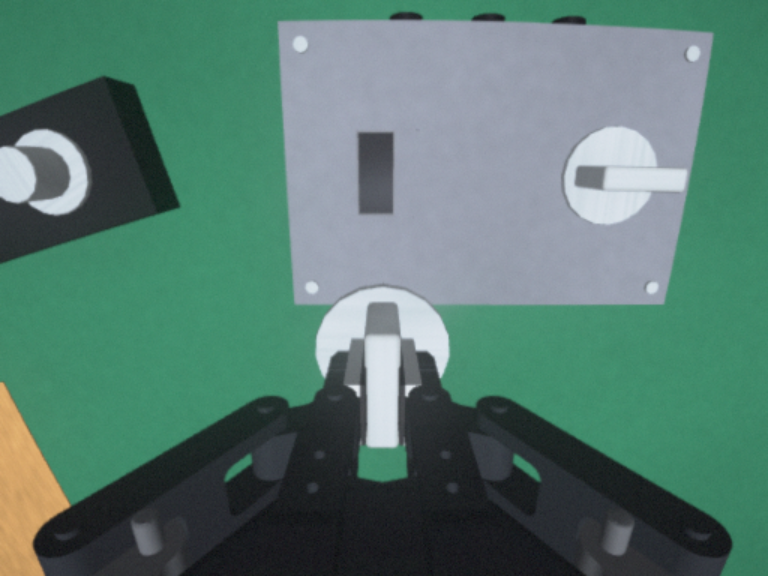

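The stud hangs square in the fingers, with its wing top at (382,336)–(383,447). The slot is at (376,173), nearly aligned with the wing.

Run:
```python
from h import *
f='w2.png';im=cv2.imread('pics/'+f);g=cv2.cvtColor(im,cv2.COLOR_BGR2GRAY)
s=g[80:150,230:270];_,m=cv2.threshold(s,0,255,cv2.THRESH_BINARY_INV+cv2.THRESH_OTSU)
c=max(cv2.findContours(m,cv2.RETR_EXTERNAL,cv2.CHAIN_APPROX_NONE)[0],key=cv2.contourArea)
P=np.array([onz(f,p[0]+[230.,80.],.064)[:2] for p in c],np.float32)*1000
rect=cv2.minAreaRect(P);print('slot',rect,cv2.boxPoints(rect).round(1).tolist())
px=lambda u,v:((u+.5)/1.5-.5,(v+.5)/1.5-.5)
print('tri slot',tri((f,px(376,173)),('s0.png',(312.4,165.4))))
print('tri slot top',tri((f,px(376,173)),('t0.png',(315.4,211.5))))
z=.073+.1594-.045
a,b=onz(f,px(382.5,336),z),onz(f,px(383,447),z);d=a-b
print('wing',(a+b)/2,np.linalg.norm(d),np.degrees(np.arctan2(d[1],d[0])))
st=r.read_state();R=Ro.from_rotvec(st['orientation']);x=R.apply([1,0,0]);print('tool yaw',np.degrees(np.arctan2(x[1],x[0])),st['eef_pos'])
```

```text
slot ((508.68218994140625, -108.43671417236328), (19.525876998901367, 45.490264892578125), 87.91394805908203) [[485.6000061035156, -117.4000015258789], [531.0999755859375, -119.0], [531.7999877929688, -99.5], [486.29998779296875, -97.9000015258789]]
tri slot (array([ 0.50780094, -0.109384  ,  0.06119318]), [np.float64(0.0012279745991315841), np.float64(0.001227974599131609)])
tri slot top (array([ 0.50886075, -0.1091671 ,  0.06468858]), [np.float64(0.00020843833164186124), np.float64(0.00020843833164191057)])
wing [ 0.44165606 -0.11014336  0.1874    ] 0.04202372765224632 -2.1010217273898197
tool yaw -2.3558587823845816 [ 0.43943017 -0.11047213  0.15939331]
```

Slot from two views: (0.5087, -0.1086, 0.0647), yaw -2.1°, size 45.5 x 19.5 mm; all match the text. The stud's centre sits +2 mm in x from the TCP, so I compensate for that while moving over and entering.

Request:
arm_command --pt "15 -1 0 0 0 0 1" --pt "25 -2 0 0 0 0 1" --pt "20 -1.4 0 0 0 0 1" --pt "7 0 0 0 0 0 1" --pt "0 0 15 0 0 0 1" --pt "0 0 20 0 0 0 1" --pt "0 0 10 0 0 0 1" --pt "0 0 0 0 0 0 1" --pt "0 0 0 0 0 0 1"

```text
time_s: 7.35
eef_pos: [0.5067, -0.1092, 0.1153]
orientation: [3.141, -0.069, 0.0]
wrist_force: [0.4, 0.3, -0.3]
width: 0.0107
```

Run:
```python
from h import *
to((.5067,-.1089,.075),-2.1)
```

```text
t 7.35 shift mm [-0.  -0.3 40.3] rotvec [ 0.    -0.    -0.007] q6 2.82
```

Request:
arm_command --pt "0 0 8 0 0 0 1" --pt "0 0 8 0 0 0 1" --pt "0 0 8 0 0 0 1" --pt "0 0 6 0 0 0 1" --pt "0 0 4 0 0 0 1" --pt "0 0 0 0 0 0 1"

```text
time_s: 7.95
eef_pos: [0.5065, -0.109, 0.0802]
orientation: [-3.14, 0.069, 0.001]
wrist_force: [0.3, 0.2, -1.4]
width: 0.0108
```

Request:
arm_command --pt "0 0 2 0 0 0 1" --pt "0 0 2 0 0 0 1" --pt "0 0 1 0 0 0 1" --pt "0 0 0 0 0 0 1"

```text
time_s: 8.35
eef_pos: [0.5068, -0.1091, 0.0757]
orientation: [-3.141, 0.069, 0.0]
wrist_force: [-0.1, -0.5, -2.3]
width: 0.0107
```

Request:
arm_command --pt "0 0 1 0 0 0 1" --pt "0 0 0.7 0 0 0 1" --pt "0 0 0 0 0 0 1"

```text
time_s: 8.65
eef_pos: [0.507, -0.1092, 0.075]
orientation: [3.14, -0.069, 0.002]
wrist_force: [-5.2, 1.4, 14.8]
width: 0.0104
```

Contact at 15 N, TCP 0.075 — exactly the predicted home height. Easing slightly and giving the quarter turn.

Request:
arm_command --pt "0 0 -0.5 0 0 0 1" --pt "0 0 0 0 0 -0.13 1" --pt "0 0 0 0 0 -0.13 1" --pt "0 0 0 0 0 -0.13 1" --pt "0 0 0 0 0 -0.13 1" --pt "0 0 0 0 0 -0.13 1" --pt "0 0 0 0 0 -0.13 1" --pt "0 0 0 0 0 -0.13 1" --pt "0 0 0 0 0 -0.13 1" --pt "0 0 0 0 0 -0.13 1" --pt "0 0 0 0 0 -0.13 1" --pt "0 0 0 0 0 -0.13 1" --pt "0 0 0 0 0 -0.13 1" --pt "0 0 0 0 0 0 1" --pt "0 0 0 0 0 0 1"

```text
time_s: 10.15
eef_pos: [0.5073, -0.1093, 0.075]
orientation: [2.283, 2.157, 0.001]
wrist_force: [0.0, 0.5, 5.5]
width: 0.0107
```

Run:
```python
from h import *
to((.5067,-.1089,.075),88)
grab('wrist','w3.png')
im=cv2.imread('pics/w3.png');cv2.imwrite('pics/w3v.png',cv2.resize(im,(768,576)))
```

```text
t 10.15 shift mm [ 0.4 -0.6  0. ] rotvec [ 0.001  0.    -0.022] q6 1.26
```

View pics/w3v.png

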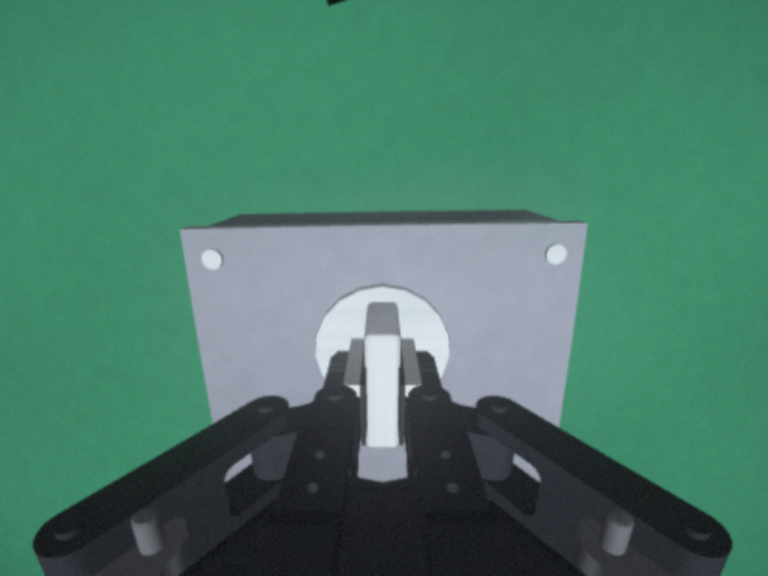

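The wing turned with the gripper (its yaw is now about 87°, perpendicular to the slot) and the flange rests on the cover. Releasing and retreating.

Request:
arm_command --pt "0 0 0 0 0 0 -1" --pt "0 0 0 0 0 0 -1" --pt "0 0 0 0 0 0 -1" --pt "0 0 0 0 0 0 -1" --pt "0 0 0 0 0 0 -1" --pt "0 0 0 0 0 0 -1" --pt "0 0 0 0 0 0 -1" --pt "0 0 -10 0 0 0 -1" --pt "0 0 -30 0 0 0 -1" --pt "0 0 -40 0 0 0 -1" --pt "0 0 -40 0 0 0 -1" --pt "-40 0 0 0 0 0 -1" --pt "-40 0 0 0 0 0 -1" --pt "0 0 0 0 0 0 -1" --pt "0 0 0 0 0 0 -1"

```text
time_s: 11.7
eef_pos: [0.5022, -0.1895, 0.195]
orientation: [2.283, 2.158, 0.0]
wrist_force: [0.1, 1.0, 0.2]
width: 0.0854
```

Run:
```python
from h import *
grab('wrist','w4.png');grab('side','s4.png');s=r.read_state();print(s['eef_pos'],s['width'],s['time_s'],s['dq'].round(3))
a=cv2.imread('pics/w4.png');b=cv2.imread('pics/s4.png')
b=cv2.resize(b[110:300,220:400],None,fx=2,fy=2)
c=np.zeros((384,800,3),np.uint8);c[:,:]=0;c[:288,:384]=cv2.resize(a,(384,288));c[:380,400:760]=b
cv2.imwrite('pics/c4.png',c)
```

```text
[ 0.5022892  -0.188373    0.19486766] 0.08502251087966822 11.8 [ 0.012 -0.    -0.005 -0.002 -0.002 -0.001]
```

View pics/c4.png

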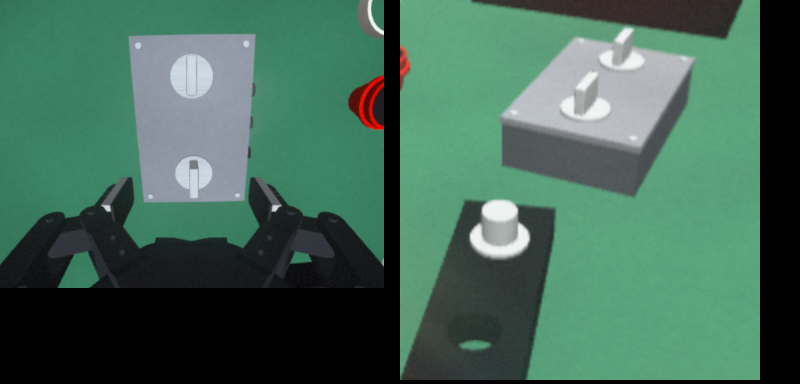

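The stud stands on the cover parallel to the fitted one, with its flange down at wrist (191,76). The rack pocket is empty and the thumbscrew is untouched. One numeric check, then I hand in.

Run:
```python
from h import *
im=cv2.imread('pics/w4.png');uv=(255,101)
try: print(flange('w4.png',uv,.069,205))
except Exception as e: print(e)
print('flange tri',tri(('w4.png',(191.5*4/3,76*4/3)),('s4.png',(220+185/2,110+107/2))))
print(r.job_done())
```

```text
(array([ 0.50743395, -0.10768948]), array([0.05313794, 0.05381485]))
flange tri (array([ 0.50690974, -0.1073451 ,  0.06719003]), [np.float64(0.0008741521893869334), np.float64(0.0008741521893869474)])
the job is handed in; nothing more can be done
None
```

The wing-grip stud is in the empty slot of the cover, pushed home, given a quarter turn and released. I handed the job in at about 12 s of the 43 s allowed. It reports no verdict, so these are my own last checks:

- **Position:** the flange centre is at (0.507, -0.108), about 1.5 mm from the measured slot centre. Two views put the flange at 0.067 m high, against 0.069 m expected for its top when seated.
- **Home:** contact came at 15 N, at the TCP height I had predicted for fully home.
- **Quarter turn:** the tool turned 89° (yaw -2.5° to 87°), and the wing stands parallel to the fitted stud in the last picture.
- **Released:** the gripper is open and well clear of everything.
- **Thumbscrew:** it is still in its pocket in the last picture. I judged this by eye and did not measure it.

**Disagreements:**
- The flange diameter read 53–54 mm instead of 56, because I used a strict brightness mask.
- The gripper opening read 10.5 mm on the 12 mm wing.
- The side camera's heights came out up to 4 mm low in the slot and flange measurements.

None of these affected the result.

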